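Discard the chipped gel cassette

TASK

One of the three gel cassettes in the slanted drying rack has a broken-off top corner. Slide it up out of its slot by its top edge and put it in the wire discard basket: keep hold of it until its lower end is well down inside the basket, then let go so that it stays in there. Leave the two sound cassettes in their slots, and leave the basket, bottle and beaker standing where they are.

Things in the scene. Friction and masses are not known exactly. Their poses are not given: they have to be found in the camera images.
- chipped: Rejected gel cassette: white plastic plate with a dark greenish window, 8 mm thick (x), 84 wide (y), 110 tall (z), about 0.12 kg. Its +y top corner is broken off: a 45 degree cut taking 30 mm off top edge and side. Foot edge rounded. Origin: middle of its foot; z runs up the plate. It starts in any of the rack's three slots, leaning 0.5 rad from vertical, top towards the robot.
- chipped_top (a point): Point on the chipped cassette's top edge, 110 mm up its z axis from the foot, midway across its full width (y = 0); axes as the body's. The top edge runs from y = -42 to +12 mm.
- chipped_mid (a point): Centre of the chipped cassette, 55 mm up its z axis from the foot.
- good_a: Sound cassette, the same plate, origin and axes as the chipped one but with all corners square; stands leaning in another slot of the rack and stays there.
- good_b: Second sound cassette, identical to good_a, in the remaining slot; it stays there.
- rack: Fixed grey plastic rack 215 mm (x) by 104 (y), cheeks 63 mm high. Origin: centre of underside, z up, -x side to the robot (yaw within 0.3 rad). Three slots across it, 60 mm apart in x: cassette feet at x = -38, 22, 82, y = 0, z = 20 mm. Clear gap between cassettes, square to their faces: 44 mm. The bench side (y about 0.19 or -0.19 m) varies; the basket is on the other.
- slot (a point): Foot of the middle slot (rack x = 22, z = 20 mm), z axis along the slot, leaning 0.5 rad to the rack's -x. Slots are 12 mm wide and hold a plate near its side edges by strips 62 mm (-x side, on which it rests) and 42 mm high along the plate; the middle 52 mm of width is open, the top 48 mm stands free. Sliding up along z clears the slot after 62 mm, the neighbours' tops after 110 mm.
- basket: Discard basket of steel wire, 3 mm sheet floor, open top, 230 mm (x) by 170 (y), 90 high, inside 220 by 160 mm, about 0.8 kg, loose on the bench, yaw within 0.25 rad. Origin: centre of its underside; z up.
- bottle: Bystander: capped bottle, 54 mm across, 115 mm high, standing between rack and basket. Origin: centre of its underside.
- beaker: Bystander: empty clear beaker, 70 mm across, 85 mm high, standing beyond the bottle. Origin: centre of its underside.
Mind the look-alikes: they are no part of the job. What is shaped like the chipped but orange is not meant.

How it is judged:
On the way, in this order (a step that is already met when the one before it is completed fails the run):
1. the chipped cassette is held in the fingers, lifted clear of the rack (contact force between the fingers and chipped above 0.5 N and height (world z) of chipped above 0.085 m), for 0.1 s.
2. still held, its lower end is down inside the basket, below the rim (contact force between the fingers and chipped above 0.5 N and x of chipped in the frame of basket between -0.115 and 0.115 m and y of chipped in the frame of basket between -0.085 and 0.085 m and z of chipped in the frame of basket below 0.075 m), for 0.1 s.
At the end, for the whole second after the job is handed in: Chipped cassette at rest, let go, inside the basket (centre within its walls, at most 75 mm above its underside). Basket upright within 40 mm of its place; sound cassettes in their slots within 12 mm; bottle and beaker upright within 40 mm of their places (x of chipped_mid in the frame of basket between -0.11 and 0.11 m and y of chipped_mid in the frame of basket between -0.08 and 0.08 m and z of chipped_mid in the frame of basket below 0.075 m and linear speed of chipped below 0.03 m/s and angular speed of chipped below 0.5 rad/s and angle between basket's own z axis and vertical below 0.1 rad and distance of each of basket, bottle, beaker from where it was at the start of the episode below 0.04 m and distance of each of good_a, good_b from where it was at the start of the episode below 0.012 m and angle between each of bottle, beaker's own z axis and vertical below 0.3 rad); the robot touches nothing.
It fails at once if sound cassette good_a shifted more than 12 mm or pulled out of its slot (distance of good_a from where it was at the start of the episode above 0.012 m).
It fails at once if sound cassette good_b shifted more than 12 mm or pulled out of its slot (distance of good_b from where it was at the start of the episode above 0.012 m).
It fails at once if bottle pushed more than 40 mm or knocked over (distance of bottle from where it was at the start of the episode above 0.04 m or angle between bottle's own z axis and vertical above 0.5 rad).
It fails at once if beaker pushed more than 40 mm or knocked over (distance of beaker from where it was at the start of the episode above 0.04 m or angle between beaker's own z axis and vertical above 0.5 rad).
It fails at once if basket shoved more than 40 mm or tipped (distance of basket from where it was at the start of the episode above 0.04 m or angle between basket's own z axis and vertical above 0.3 rad).
It also fails if it takes over 43 s, if anything falls off the work surface, if the arm or the gripper's body presses on something with over 40 N, if the wrist force passes 120 N, or if a joint passes its speed limit or range.

ROBOT

A 6-joint arm with a two-finger parallel gripper is mounted at the origin on the work surface. World frame = base frame: x ahead of the robot, y to its left, z up, the work surface at z = 0. Lengths are in m, angles in rad, forces in N, time in s.
With the tool pointing down it reaches from about 0.4 to 0.825 m from the base axis. Payload 7 kg.
Tool frame: the origin (TCP) lies on the centre line of the jaws, within the pads' length; the fingertips stand 22 mm ahead of it and the grasp point (between the pads) lies 3 mm ahead of it; z points along the fingers, y is the line along which they close (so a half turn about z gives the same grasp; the last joint's range is limited). The gripper opens to 88 mm and grips with 3 to 60 N. Pads are 19 mm wide; open, the fingers measure 130 mm over their backs; the gripper's body (78 mm by 193 mm) begins 47 mm behind the grasp point.
Start: joints at [-0.981, 0.359, 0.012, 0, -1.224, -0.288], TCP at [0.201, -0.644, 0.226] pointing down, gripper open.
Joint ranges: [-3.07, 3.07], [-1.43, 2.12], [-1.02, 1.25], [-3.03, 1.67], [-3.05, -0], [-3.03, 3.03]. Speed limits (rad/s): [2.39, 2.39, 3.01, 3.14, 3.14, 3.14].

INTERFACE

Orientations are given as [roll, pitch, yaw] about the fixed x, y, z axes, in that order (R = Rz(yaw) Ry(pitch) Rx(roll)).
In Python, from station import arm gives the robot as it stands.
- The arm moves only by the tool arm_command, never from a script. Its argument "series" is one flat list of numbers, 7 for each row, row after row: the turn, a rotation vector about the tool's x, y, z each as a share of 90 degrees, from -1 to 1, then the shift along the tool's x, y, z each as a share of 0.1 m, from -1 to 1, then the opening, from 0 (shut) to 1 (fully open). A call has 1 to 8 rows; each row is the pose to reach, as a shift and turn from the pose commanded when the call began, along the tool's axes at that moment; what a row does not reach only later rows make up. A row lasts 1/8 s, in which the tool goes at most 62.5 mm and 10.7 degrees, less where a joint would pass 70% of its speed; a pose out of reach is approached as far as the arm can. A call with a number of a shift or a turn outside -1 to 1 is refused whole. A call with a gripper value outside its range is refused whole. The fingers move at their own pace and stop on an object; "force" is the grip in N (left out, the last holds). Time passes only in rows, so rows that repeat a pose let the fingers close. It gives the time, the measured TCP pose, the force, the opening and the grip force at its end, in the units of the state.
- arm.get_state(): the state, without advancing time (a new reading comes with each control period).
- arm.grab_frame(name): name is "scene" or "top"; returns the picture (420x560x3 uint8, blue, green, red); there is no depth.
- arm.camera_model(name): a dict with "fovy" (degrees; the focal length in pixels is half the picture's height over the tangent of half this angle, whatever the lens; pixels are square), "cx", "cy" (the principal point, pixels), "pose" (4x4, takes a point from camera to world coordinates). Camera axes: x right, y down, z forward; pixel columns grow to the right and rows downward; lengths in m; the calibration is good to about 2 mm. A picture is of the moment at which its call begins. camera_model takes no time and is no camera call.
- arm.job_done(): hands the job in; it is judged then, once.
The state is a dict: "t": time; "q": joint angles; "qd": joint speeds; "joint_efforts": joint torques, N m; "eef_pos": TCP position; "ee_rot": TCP orientation; "force": force on the tool from outside, world axes, zero at the start; "moment": the same for the moment, N m; "width": finger opening in m; "gripper_force": force on a finger pad.
Only numpy, scipy, OpenCV 4.12 (cv2) and the standard library are available. Lean on these libraries where they do the work, as an engineer would, in place of code of your own. Each camera call takes 0.05 s, during which the arm holds its last target. There are 200 camera calls.

## Working session

There is one attempt and no reset: what is moved stays moved. The work goes in short steps, Python scripts to look and compute and a tool call to move; the robot and the scene stay as the last step left them, time stands still between calls to the robot, and variables do not carry over. Pictures are saved under pics/ and viewed, at most 10 in all, crops included, and the job is handed in when it is done.

Besides the shell and the picture viewer there is one more tool, called after ">>>" as a command line: name --argument value ..., lists and objects as JSON in quotes. arm_command: Moves the arm, as the interface text tells. Its arguments: {"type":"object","properties":{"series":{"type":"array"},"force":{"type":"number"}},"required":["series"]}

```bash
mkdir -p pics
python3 - <<'E'
from station import arm
import cv2
for n in("scene","top"):
    cv2.imwrite(f"pics/{n}0.png",arm.grab_frame(n)); print(n,arm.camera_model(n))
print(arm.get_state())
E
```

```text
scene {'fovy': 52.99942295704234, 'cx': 282.173184886432, 'cy': 209.97501869003742, 'pose': array([[ 0.48218593,  0.59486125, -0.64314603,  1.0856914 ],
       [ 0.87602018, -0.31964902,  0.36112761, -0.39827356],
       [ 0.00923983, -0.73753955, -0.67524072,  0.7066122 ],
       [ 0.        ,  0.        ,  0.        ,  1.        ]])}
top {'fovy': 52.27547402824391, 'cx': 280.0380155761907, 'cy': 215.97978293176826, 'pose': array([[ 0.02334324, -0.99846779,  0.05017138,  0.46978133],
       [-0.99957263, -0.02419355, -0.01640804, -0.07264392],
       [ 0.01759673, -0.04976692, -0.99860583,  0.91508483],
       [ 0.        ,  0.        ,  0.        ,  1.        ]])}
{'t': 0.1, 'q': array([-9.80894921e-01,  3.59320141e-01,  1.11965055e-02, -3.23073541e-04,
       -1.22409762e+00, -2.88098619e-01]), 'qd': array([ 0.00146348, -0.00087634,  0.00263966, -0.00023849, -0.00012136,
       -0.00092281]), 'joint_efforts': array([-2.38335007e-03, -5.84163237e+01,  2.93752205e+01,  7.01561719e+00,
        1.01577325e-02, -6.38546658e-05]), 'eef_pos': array([ 0.20049835, -0.64409791,  0.22523063]), 'ee_rot': array([ 3.14014014e+00, -1.13693420e-04, -2.83989978e+00]), 'force': array([-0.13682331,  0.39260586,  0.23517735]), 'moment': array([-0.03396593, -0.03573941, -0.00151235]), 'gripper_force': 0.0, 'width': 0.08712179865286865}
```

View pics/scene0.png

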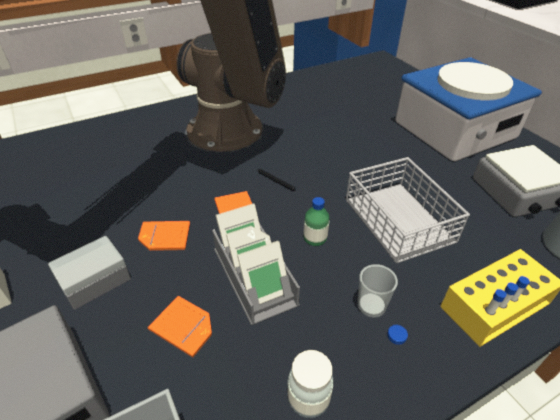

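View pics/top0.png

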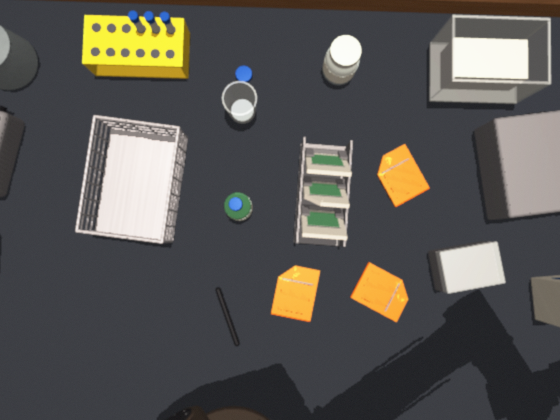

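The scene view shows the rack with three white cassettes at about (255,262), a basket at (405,208), a bottle at (317,222) and a beaker at (376,290). The top view has the rack at (325,193), the basket at (132,180), the bottle at (238,206) and the beaker at (240,104).

Look-alikes in the top view are orange plates at (403,175), (296,293) and (380,292), none of them the target. The candidates are the three white plates at (326,163), (326,193) and (324,225). I'll crop in on those.

Run:
```python
import cv2
a=cv2.imread("pics/top0.png")[130:255,285:365]; b=cv2.imread("pics/scene0.png")[195:325,205:305]
a=cv2.resize(a,None,fx=4.8,fy=4.8,interpolation=cv2.INTER_CUBIC); b=cv2.resize(b,None,fx=4,fy=4.0,interpolation=cv2.INTER_CUBIC)
h=max(a.shape[0],b.shape[0]);p=lambda m:cv2.copyMakeBorder(m,0,h-m.shape[0],0,0,cv2.BORDER_CONSTANT)
cv2.imwrite("pics/crop1.png",cv2.hconcat([p(a),p(b)])); print(a.shape,b.shape)
c=cv2.imread("pics/top0.png")[95:265,60:270];cv2.imwrite("pics/crop2.png",cv2.resize(c,None,fx=3.5,fy=3.5,interpolation=cv2.INTER_CUBIC))
```

```text
(600, 384, 3) (520, 400, 3)
```

View pics/crop1.png

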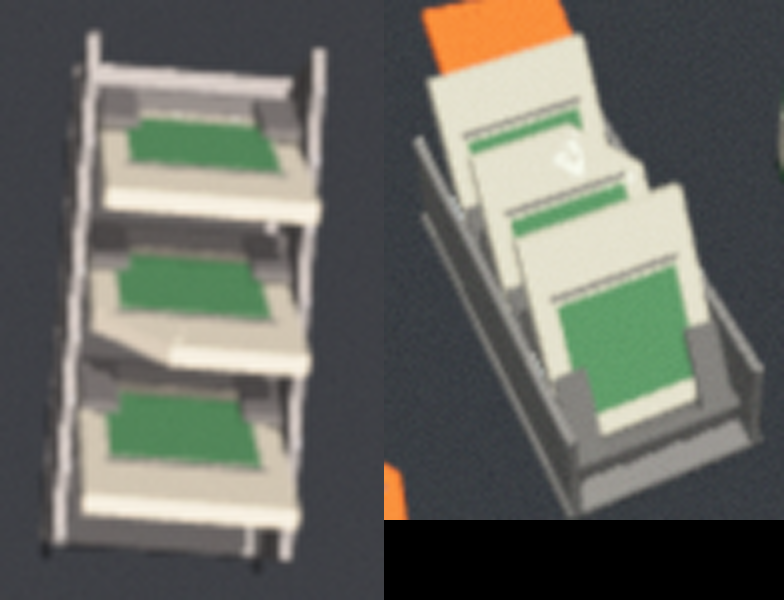

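View pics/crop2.png

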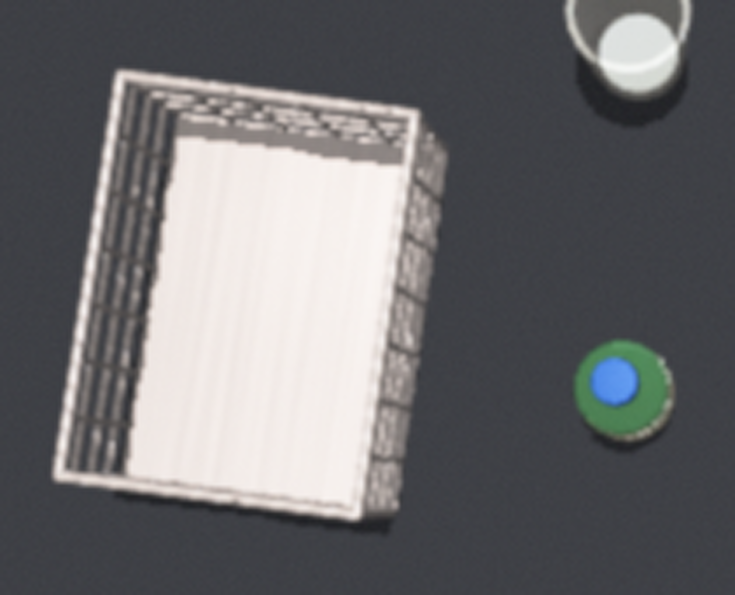

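The chipped plate is the middle one, with its cut corner on +y at top px (312,203); the other two have square corners. Next I'll fit the poses from both views.

```bash
cat > h.py <<'E'
from station import arm
import numpy as np
from scipy.optimize import least_squares
from scipy.spatial.transform import Rotation as Ro
CM={n:arm.camera_model(n) for n in("scene","top")}
def proj(n,P):
    m=CM[n];T=np.linalg.inv(m["pose"]);p=np.atleast_2d(P)@T[:3,:3].T+T[:3,3]
    f=210/np.tan(np.radians(m["fovy"])/2);return p[:,:2]/p[:,2:]*f+[m["cx"],m["cy"]]
def plan(T,Rg,s=None):
    "shift (units 0.1 m) and turn (units 90 deg) in tool axes from present measured pose"
    s=s or arm.get_state();R=Ro.from_euler("xyz",s["ee_rot"])
    return (R.inv()*Rg).as_rotvec()/(np.pi/2), R.inv().apply(T-s["eef_pos"])/.1
E
cat > fit.py <<'E'
from h import *
t=lambda a:(np.array(a,float)+.5)/4.8-.5+[285,130]
s=lambda a:(np.array(a,float)+.5-[384,0])/4-.5+[205,195]
b=lambda a:(np.array(a,float)+.5)/3.5-.5+[60,95]
obs=[];ad=lambda n,x,y,e,p:obs.append((n,x,y,e,p))
# (view, slot x, plate y, face offset e, pixel)
for x,L in((.082,[(104,187),(103,208),(319,202),(319,221)]),(-.038,[(82,492),(82,513),(299,507),(299,527)]),(.022,[(172,345),(168,367),(308,353),(306,375)])):
    yl=.042 if x!=.022 else .012
    for p,y,e in zip(L,(yl,yl,-.042,-.042),(.004,-.004)*2): ad("top",x,y,e,t(p))
for x,y,p in((.082,-.042,(516,237)),(.082,.042,(680,185)),(-.038,-.042,(430,80)),(-.038,.042,(582,36)),(.022,-.042,(472,155)),(.022,.012,(578,127))): ad("scene",x,y,0,s(p))
u=np.array([-np.sin(.5),0,np.cos(.5)]);n=np.array([np.cos(.5),0,np.sin(.5)])
def W(v,P): c,d=np.cos(v[2]),np.sin(v[2]);P=np.array(P);return np.array([v[0]+c*P[0]-d*P[1],v[1]+d*P[0]+c*P[1],v[3]+P[2]])
def res(v): return np.concatenate([(proj(q,W(v,np.array([x,y,.02])+.11*u+e*n))[0]-p) for q,x,y,e,p in obs])
r=least_squares(res,[.5,-.19,0,0]);print("rack",r.x.round(4));print(r.fun.reshape(-1,2).round(1).tolist())
v=r.x;print("top pt",W(v,np.array([.022,0,.02])+.11*u).round(4),"foot",W(v,[.022,0,.02]).round(4))
B=[b(p) for p in((118,73),(418,108),(360,518),(57,478))];C=[(.115,.085),(.115,-.085),(-.115,-.085),(-.115,.085)]
S=[(463,208),(400,250),(348,186),(410,163)] # rough scene rim corners: for +x+y,+x-y,-x-y,-x+y
g=least_squares(lambda v:np.concatenate([proj("top",W(v,[*c,.09]))[0]-p for c,p in zip(C,B)]+[.5*(proj("scene",W(v,[*c,.09]))[0]-p) for c,p in zip(C,S)]),[.5,.2,0,0])
print("basket",g.x.round(4),g.fun.reshape(-1,2).round(1).tolist())
for nm,p,z in(("bottle",(615,382),.115),("beaker",(628,20),.085)):
    q=least_squares(lambda w:proj("top",[*w,z])[0]-b(p),[.5,0]);print(nm,q.x.round(3))
E
python3 fit.py
```

```text
rack [ 0.5656 -0.1728 -0.049   0.001 ]
[[-0.2, -0.3], [-0.4, -0.6], [-0.4, -0.0], [-1.0, -0.0], [-0.0, 0.1], [-0.4, -0.5], [-0.3, 0.2], [-0.9, -0.2], [-0.5, -0.2], [-0.2, -0.9], [-0.1, 0.3], [-0.3, -0.4], [-0.6, 0.9], [-0.7, -0.3], [-0.7, 0.2], [-0.8, -0.5], [-0.9, 0.4], [-1.8, -0.9]]
top pt [ 0.5349 -0.1713  0.1176] foot [ 0.5876 -0.1739  0.021 ]
basket [ 0.5789  0.2149 -0.0988 -0.0203] [[0.4, 0.7], [-0.2, 1.4], [0.7, -0.9], [0.8, -0.0], [3.0, 6.0], [2.2, -4.1], [0.5, -3.8], [-1.6, -0.2]]
bottle [ 0.531 -0.002]
beaker [ 0.737 -0.   ]
```

```bash
cat > p.py <<'E'
from h import *
import sys
yaw=-.049;foot=np.array([.5876,-.1739,.021])
Rk=Ro.from_euler("z",yaw);u=Rk.apply([-np.sin(.5),0,np.cos(.5)]);n=Rk.apply([np.cos(.5),0,np.sin(.5)]);yy=Rk.apply([0,1,0])
def Rs(sg): return Ro.from_matrix(np.column_stack([np.cross(sg*n,-u),sg*n,-u]))
def tgt(a): return foot+a*u-.004*yy
E
python3 - <<'E'
from p import *
for sg in(1,-1):
    for a in (.193,.103): print(sg,a,*[x.round(3) for x in plan(tgt(a),Rs(sg))],tgt(a).round(3))
E
```

```text
1 0.193 [-0.213 -0.306  1.194] [-4.211  3.619  0.353] [ 0.495 -0.173  0.19 ]
1 0.103 [-0.213 -0.306  1.194] [-4.616  3.47   1.143] [ 0.538 -0.175  0.111]
-1 0.193 [ 0.278 -0.193 -0.76 ] [-4.211  3.619  0.353] [ 0.495 -0.173  0.19 ]
-1 0.103 [ 0.278 -0.193 -0.76 ] [-4.616  3.47   1.143] [ 0.538 -0.175  0.111]
```

>>> arm_command --series '[0,0,0,-1,0.86,0,0.4,0,0,0,-1,0.86,0,0.4,0,0,0,-1,0.86,0,0.4]'

```text
t: 0.48
eef_pos: [0.272, -0.5299, 0.2263]
ee_rot: [3.141, 0.001, -2.837]
force: [-0.1, 0.0, 0.5]
width: 0.063
gripper_force: 0.0
```

>>> arm_command --series '[0,0,0,-1,0.86,0,0.4,0,0,0,-1,0.86,0,0.4,0,0,0,-1,0.86,0,0.4]'

```text
t: 0.85
eef_pos: [0.3419, -0.4186, 0.2263]
ee_rot: [-3.142, 0.001, -2.836]
force: [-0.4, -0.6, 0.1]
width: 0.0369
gripper_force: 0.0
```

>>> arm_command --series '[0,0,0,-1,0.86,0,0.4,0,0,0,-1,0.86,0,0.4,0,0,0,-1,0.86,0,0.4]'

```text
t: 1.23
eef_pos: [0.4119, -0.3071, 0.2261]
ee_rot: [-3.142, 0.0, -2.836]
force: [1.0, -0.8, -0.2]
width: 0.0347
gripper_force: 0.0
```

>>> arm_command --series '[0.278,-0.193,-0.76,-1,0.86,0,0.4,0.278,-0.193,-0.76,-1,0.86,0,0.4,0.278,-0.193,-0.76,-1,0.86,0,0.4,0.278,-0.193,-0.76,-1,0.86,0,0.4,0.278,-0.193,-0.76,-1,0.86,0,0.4,0.278,-0.193,-0.76,-1,0.86,0,0.4,0.278,-0.193,-0.76,-1,0.86,0,0.4,0.278,-0.193,-0.76,-1,0.86,0,0.4]'

```text
t: 2.22
eef_pos: [0.4792, -0.1986, 0.226]
ee_rot: [-2.642, -0.002, -1.622]
force: [-0.7, -0.2, -0.6]
width: 0.0347
gripper_force: 0.0
```

Run:
```python
from p import *
s=arm.get_state();print(s["t"],s["q"].round(2),s["eef_pos"].round(3),s["width"])
print([x.round(3) for x in plan(tgt(.193),Rs(-1),s)])
```

```text
2.225 [ 0.01 -0.17 -0.73  0.06 -0.52 -0.11] [ 0.479 -0.199  0.226] 0.03474984437766936
[array([ 0.   , -0.002, -0.001]), array([-0.261,  0.044,  0.381])]
```

>>> arm_command --series '[0,0,0,-0.26,0.045,0.38,0.36,0,0,0,-0.26,0.045,0.38,0.36,0,0,0,-0.26,0.045,0.38,0.36]'

```text
t: 2.6
eef_pos: [0.4963, -0.1723, 0.1908]
ee_rot: [-2.643, -0.002, -1.622]
force: [0.3, -0.0, 1.0]
width: 0.0317
gripper_force: 0.0
```

Run:
```python
from p import *
import cv2
s=arm.get_state();print(s["t"],s["eef_pos"].round(4),s["width"]);print([x.round(3) for x in plan(tgt(.103),Rs(-1),s)])
a=arm.grab_frame("scene")[150:330,170:340];b=arm.grab_frame("top")[130:260,250:390]
a=cv2.resize(a,(510,540),interpolation=cv2.INTER_CUBIC);b=cv2.resize(b,(280,260),interpolation=cv2.INTER_CUBIC)
b=cv2.copyMakeBorder(b,0,280,0,0,cv2.BORDER_CONSTANT);cv2.imwrite("pics/pre.png",cv2.hconcat([a,b]))
```

```text
2.6 [ 0.4963 -0.1723  0.1908] 0.031676489842827886
[array([ 0.001, -0.001, -0.001]), array([0.01 , 0.012, 0.898])]
```

View pics/pre.png

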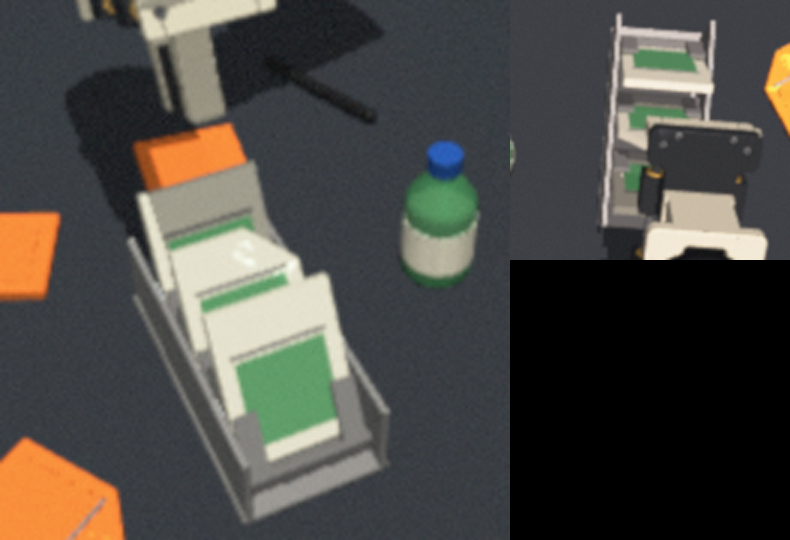

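The fingers (crop px (190,75)) sit above and behind the middle plate's top edge (crop px (235,245)), in line with it, and nothing has been touched. I'll descend in two steps.

>>> arm_command --series '[0,0,0,0.01,0.01,0.3,0.36,0,0,0,0.01,0.01,0.6,0.36,0,0,0,0.01,0.01,0.6,0.36]'

```text
t: 3.08
eef_pos: [0.5231, -0.1751, 0.1359]
ee_rot: [-2.645, -0.002, -1.621]
force: [-1.1, 1.2, 0.3]
width: 0.0316
gripper_force: 0.0
```

>>> arm_command --series '[0,0,0,0,0,0.1,0.36,0,0,0,0,0,0.2,0.36,0,0,0,0,0,0.29,0.36,0,0,0,0,0,0.29,0.36]'

```text
t: 3.58
eef_pos: [0.5378, -0.1775, 0.1143]
ee_rot: [-2.644, 0.001, -1.619]
force: [-0.6, 0.3, 0.5]
width: 0.0315
gripper_force: 0.0
```

Run:
```python
from p import *
import cv2
s=arm.get_state();print([x.round(3) for x in plan(tgt(.103),Rs(-1),s)])
a=arm.grab_frame("scene")[170:320,185:325];cv2.imwrite("pics/g.png",cv2.resize(a,(560,600),interpolation=cv2.INTER_CUBIC))
```

```text
[array([ 0.001,  0.001, -0.   ]), array([-0.02 ,  0.013,  0.027])]
```

View pics/g.png

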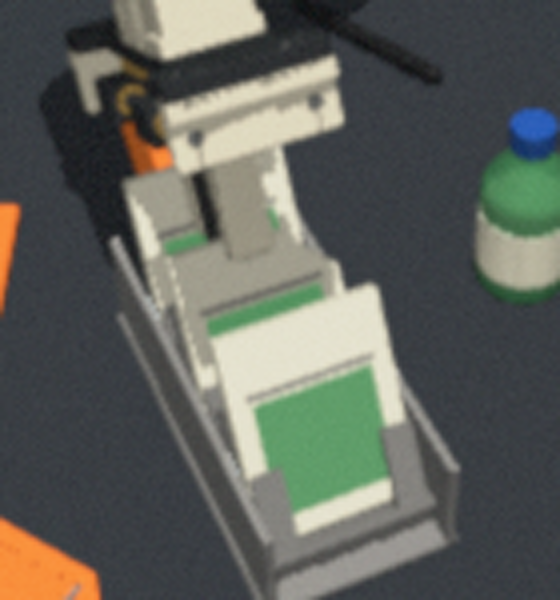

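The front finger (crop px (245,225)) is in front of the middle plate's top edge, clear of both neighbours and of the cut corner. Closing now, then a first small pull.

>>> arm_command --series '[0,0,0,0,0.01,0,0,0,0,0,0,0.01,0,0,0,0,0,0,0.01,0,0,0,0,0,0,0.01,0,0]' --force 20

```text
t: 4.12
eef_pos: [0.5367, -0.1763, 0.1136]
ee_rot: [-2.644, 0.002, -1.617]
force: [-1.8, -0.8, 2.4]
width: 0.0071
gripper_force: 20.0
```

>>> arm_command --series '[0,0,0,0,0,-0.1,0,0,0,0,0,0,-0.25,0,0,0,0,0,0,-0.4,0]'

```text
t: 4.5
eef_pos: [0.5175, -0.1751, 0.1487]
ee_rot: [-2.645, 0.002, -1.617]
force: [0.1, 0.5, -1.4]
width: 0.0074
gripper_force: 20.0
```

>>> arm_command --series '[0,0,0,0,0,-0.2,0,0,0,0,0,0,-0.4,0,0,0,0,0,0,-0.6,0,0,0,0,0,0,-0.75,0,0,0,0,0,0,-0.75,0]'

```text
t: 5.12
eef_pos: [0.482, -0.1739, 0.2153]
ee_rot: [-2.643, 0.002, -1.617]
force: [0.3, -0.5, -0.5]
width: 0.0072
gripper_force: 20.0
```

>>> arm_command --series '[0,0,0,0,-0.15,-0.3,0,0,0,0,0,-0.35,-0.65,0,0,0,0,0,-0.5,-0.95,0,0,0,0,0,-0.5,-0.95,0]'

```text
t: 5.62
eef_pos: [0.4819, -0.1742, 0.324]
ee_rot: [-2.641, 0.002, -1.617]
force: [0.1, 0.1, -2.8]
width: 0.0074
gripper_force: 20.0
```

```bash
cat > b.py <<'E'
from p import *
# basket: fixed z=0 fit from top-view rim corners
B=(np.array([(118,73),(418,108),(360,518),(57,478)],float)+.5)/3.5-.5+[60,95];C=[(.115,.085),(.115,-.085),(-.115,-.085),(-.115,.085)]
def W(v,c): return [v[0]+np.cos(v[2])*c[0]-np.sin(v[2])*c[1],v[1]+np.sin(v[2])*c[0]+np.cos(v[2])*c[1],.09]
g=least_squares(lambda v:np.concatenate([proj("top",W(v,c))[0]-p for c,p in zip(C,B)]),[.5,.2,0]).x
def bgoal(tilt,fx,fz):
    "tool pose with plate leaning tilt to basket -x, foot at basket x=fx, height fz; grasp TCP 106 mm up plate, plate y=0 at basket y=0"
    Rk=Ro.from_euler("z",g[2]);u=Rk.apply([-np.sin(tilt),0,np.cos(tilt)]);n=Rk.apply([np.cos(tilt),0,np.sin(tilt)])
    return np.array([g[0],g[1],fz])+Rk.apply([fx,0,0])+.106*u, Ro.from_matrix(np.column_stack([np.cross(-n,-u),-n,-u]))
E
python3 - <<'E'
from b import *
import cv2
s=arm.get_state();print(s["t"],s["q"].round(2),s["eef_pos"].round(3),s["width"],"basket",g.round(4))
for a in((.2,.03,.16),(.2,.03,.015)): print([x.round(3) for x in plan(*bgoal(*a),s)],bgoal(*a)[0].round(3))
cv2.imwrite("pics/l.png",arm.grab_frame("scene"))
E
```

```text
5.625 [ 0.08 -0.27 -0.58  0.09 -0.77 -0.18] [ 0.482 -0.174  0.324] 0.007447083943124047 basket [ 0.5768  0.2088 -0.1015]
[array([-0.191,  0.013,  0.032]), array([-3.863, -0.461,  0.946])] [0.586 0.208 0.264]
[array([-0.191,  0.013,  0.032]), array([-3.86 ,  0.235,  2.218])] [0.586 0.208 0.119]
```

View pics/l.png

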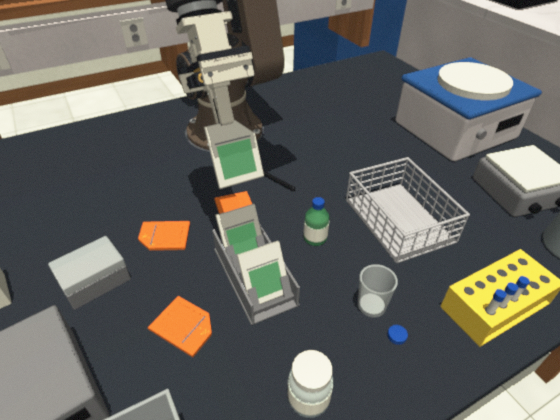

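The chipped plate hangs from the gripper at px (235,155). Both sound plates are still in the rack at (242,235) and (265,275), and the bottle and basket haven't moved. I'll carry it sideways at this height.

>>> arm_command --series '[0,0,0,-0.4,-0.03,0,0,0,0,0,-0.8,-0.06,0,0,0,0,0,-1,-0.08,0,0]'

```text
t: 6.05
eef_pos: [0.4916, -0.0733, 0.3235]
ee_rot: [-2.648, 0.001, -1.616]
force: [-0.2, -1.1, -1.5]
width: 0.0074
gripper_force: 20.0
```

>>> arm_command --series '[0,0,0,-0.5,-0.04,0,0,0,0,0,-1,-0.08,0,0,0,0,0,-1,-0.08,0,0]'

```text
t: 6.42
eef_pos: [0.5038, 0.028, 0.3276]
ee_rot: [-2.647, 0.0, -1.612]
force: [1.0, -0.1, -1.0]
width: 0.0077
gripper_force: 20.0
```

>>> arm_command --series '[-0.06,0,0.01,-0.5,-0.1,0,0,-0.13,0.01,0.02,-1,-0.2,0,0,-0.19,0.01,0.03,-1,-0.3,0,0,-0.19,0.01,0.03,-1,-0.3,0,0]'

```text
t: 6.92
eef_pos: [0.5366, 0.1241, 0.3419]
ee_rot: [-2.947, 0.002, -1.668]
force: [0.2, 0.3, -2.0]
width: 0.0072
gripper_force: 20.0
```

Run:
```python
from b import *
s=arm.get_state();print(s["t"],s["q"].round(2),s["eef_pos"].round(3),s["width"],s["gripper_force"])
for a in((.2,.03,.14),(.2,.03,.015)): print([x.round(3) for x in plan(*bgoal(*a),s)])
```

```text
6.925 [ 0.68 -0.02 -0.27  0.15 -1.19 -0.82] [0.537 0.124 0.342] 0.007206881277627673 19.998469948768616
[array([0.004, 0.001, 0.002]), array([-0.879, -0.21 ,  1.042])]
[array([0.004, 0.001, 0.002]), array([-0.877,  0.031,  2.269])]
```

>>> arm_command --series '[0,0,0,-0.44,-0.1,0,0,0,0,0,-0.88,-0.21,0.1,0,0,0,0,-0.88,-0.21,0.6,0,0,0,0,-0.88,-0.21,1,0,0,0,0,-0.88,-0.21,1,0]'

```text
t: 7.55
eef_pos: [0.5815, 0.2052, 0.2462]
ee_rot: [-2.949, -0.002, -1.668]
force: [0.5, -0.5, 0.1]
width: 0.0074
gripper_force: 20.0
```

Run:
```python
from b import *
import cv2
s=arm.get_state();print(s["t"],s["eef_pos"].round(3))
print([x.round(3) for x in plan(*bgoal(.2,.03,.015),s)])
a=arm.grab_frame("scene")[100:300,310:490];b=arm.grab_frame("top")[80:280,50:270]
cv2.imwrite("pics/b.png",cv2.hconcat([cv2.resize(a,(360,400)),cv2.resize(b,(440,400))]))
```

```text
7.55 [0.581 0.205 0.246]
[array([ 0.005, -0.001,  0.003]), array([-0.033,  0.204,  1.257])]
```

View pics/b.png

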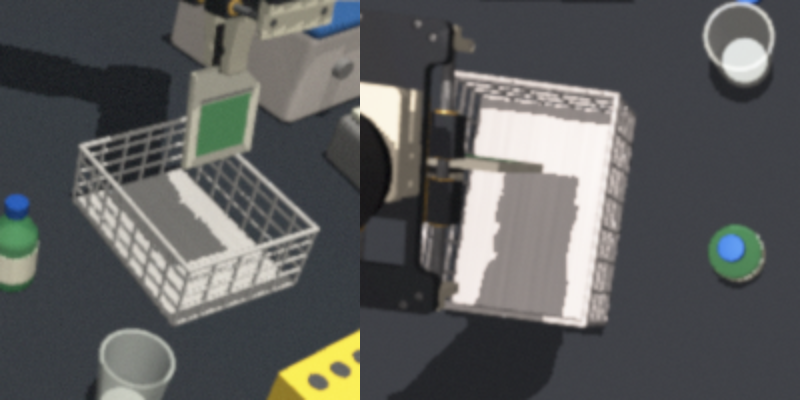

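The plate hangs over the basket's middle (top crop px (490,165); rim spans 450–620), so lowering is safe.

>>> arm_command --series '[0,0,0,-0.03,0.07,0.35,0,0,0,0,-0.03,0.13,0.7,0,0,0,0,-0.03,0.16,0.95,0,0,0,0,-0.03,0.16,0.95,0]'

```text
t: 8.15
eef_pos: [0.5867, 0.2103, 0.1548]
ee_rot: [-2.943, 0.003, -1.667]
force: [-0.4, 0.1, -0.7]
width: 0.007
gripper_force: 20.0
```

>>> arm_command --series '[0,0,0,0,0.02,0.1,0,0,0,0,0,0.04,0.2,0,0,0,0,0,0.05,0.28,0,0,0,0,0,0.05,0.28,0]'

```text
t: 8.65
eef_pos: [0.5872, 0.2103, 0.1253]
ee_rot: [-2.944, 0.002, -1.667]
force: [0.6, 0.3, -0.2]
width: 0.0074
gripper_force: 20.0
```

>>> arm_command --series '[0,0,0,0,0.01,0.05,0,0,0,0,0,0.02,0.1,0,0,0,0,0,0.02,0.1,0,0,0,0,0,0.02,0.1,0.6,0,0,0,0,0.02,0.1,0.6,0,0,0,0,0.02,0.1,0.6,0,0,0,0,0.02,0.1,0.6,0,0,0,0,0.02,0.1,0.6]'

```text
t: 9.65
eef_pos: [0.5875, 0.2107, 0.1158]
ee_rot: [-2.943, 0.003, -1.667]
force: [-0.5, 0.3, -0.1]
width: 0.0501
gripper_force: 0.0
```

>>> arm_command --series '[0,0,0,0,-0.03,-0.15,0.6,0,0,0,0,-0.08,-0.4,0.6,0,0,0,0,-0.14,-0.7,0.6,0,0,0,0,-0.2,-0.98,0.6,0,0,0,0,-0.2,-0.98,0.6]'

```text
t: 10.28
eef_pos: [0.5891, 0.2114, 0.2199]
ee_rot: [-2.939, 0.007, -1.667]
force: [-0.2, -0.2, -0.4]
width: 0.0525
gripper_force: 0.0
```

>>> arm_command --series '[0,0,0,0,-0.1,-0.5,0.6,0,0,0,0,-0.2,-0.98,0.6,0,0,0,0,-0.2,-0.98,0.6,0,0,0,0,-0.2,-0.98,0.6]'

```text
t: 10.78
eef_pos: [0.5876, 0.2098, 0.3155]
ee_rot: [-2.944, 0.004, -1.667]
force: [-0.7, -0.9, -0.4]
width: 0.0525
gripper_force: 0.0
```

Run:
```python
from h import *
import cv2
a=arm.grab_frame("scene")[130:330,190:490]
cv2.imwrite("pics/e.png",cv2.resize(a,(780,520)))
```

```text
(no output)
```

View pics/e.png

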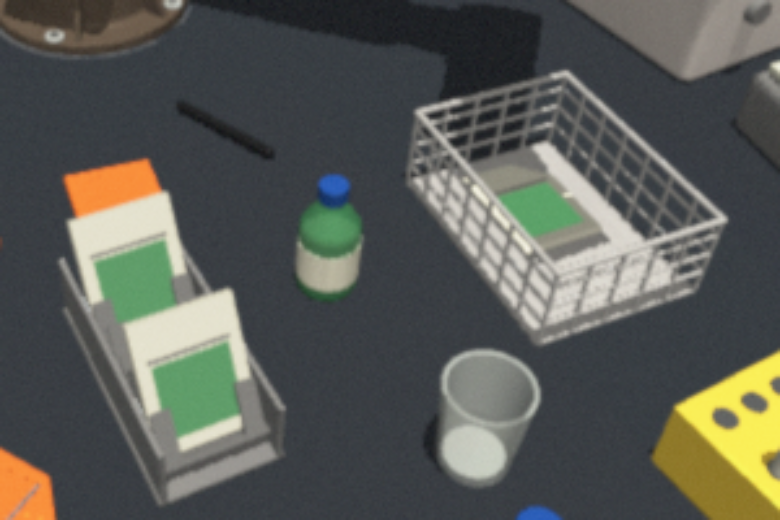

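The plate lies flat in the basket (crop px (540,205)). Both sound plates are in their slots, and the bottle, beaker and basket are where they started. Handing in.

```bash
python3 -c "
from station import arm
print(arm.job_done())"
```

```text
the job is handed in; nothing more can be done
None
```

The job is handed in: the last picture shows the chipped cassette flat in the discard basket, the sound cassettes in their slots, and the basket, bottle and beaker in place; `arm.job_done()` gave no verdict.

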